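Push a box section into the corner of a welding fixture

TASK

Get the aluminium box section ready for welding: push it along the fixture plate until its long side lies flush against the fence and its end is butted up against the square stop block (the end with the block, not the end with the round stud). Only push it with the fingers: do not lift, tip or carry it. Leave the bolt, the magnet, the tin and the brush where they are, and finish with the arm clear.

Things in the scene. Friction and masses are not known exactly. Their poses are not given: they have to be found in the camera images.
- fixture: fixed grey steel plate on the bench, 300 (x) x 440 (y) x 10 mm; origin at the centre of its underside, working surface at z = 10 mm; x points away from the robot within 0.25 rad, z up. Black dots are flush holes.
- fence (a point): middle, at plate level, of the fence's flat face towards the robot. The fence is a straight dark steel bar fixed along fixture y near the plate's far edge, 25 mm thick, 400 mm long; its top is at z = 35 mm, bolt heads to 39 mm. The point is 100 mm along +x from the fixture's origin; axes as the fixture's.
- stop: fixed square-cornered steel block, 60 (x) x 30 (y) x 35 mm high plus bolt heads to 39; origin at the centre of its underside, on the plate; axes parallel to the fixture's. At fixture x = 65 mm, 180 to 200 mm from the centre line, at the left (+y) or right (-y) end of the fence, differing from run to run. Butt against its face towards the plate's centre, 15 mm from its origin.
- stud: fixed round steel stud, diameter 30, 35 mm high; origin at the centre of its underside, on the plate. At the other end of the fence from the stop block, fixture x = 65 mm, 180 to 200 mm from the centre line. Not the stop to use.
- section: loose bare aluminium box section, 100 wide (x) x 140 long (y) x 40 mm high, wall 4, bore along y, open ends; 0.3 to 0.6 kg; origin at the centre of its underside. Starts mid-plate, 30 to 95 mm short of the fence, up to 0.3 rad askew. Slides with ordinary friction, stays where left, too wide to grasp. Home: centre 50 mm from the fence face and 85 mm along fixture y from the stop's origin.
- bolt: loose dark steel bolt standing on its head on the plate: head diameter 34 x 12 mm, shank diameter 20 mm, 45 mm high in all; origin at the centre of its underside. Stands near one of the plate's two corners towards the robot; bystander.
- magnet: loose red welding magnet with a steel band, 45 x 45 x 22 mm, origin at the centre of its underside. Near the other corner of the plate towards the robot; bystander.
- tin: loose steel tin, diameter 70, 90 mm high, standing on the bench to the right of the plate; origin at the centre of its underside; bystander.
- brush: loose hand brush, about 200 mm long and under 50 mm high, lying along y on the bench to the left of the plate; bystander.
Things that resemble listed ones, but are neither listed nor needed, are in the scene too. Several things have the shape of the section; the one meant has the colours described above.

How it is judged:
By the outcome, as a careful person would: the job done as asked, in the order asked, and still so for the second after the job is handed in, with the robot touching nothing.
It also fails if it takes over 61 s, if anything falls off the work surface, if the arm or the gripper's body presses on something with over 40 N, if the wrist force passes 120 N, or if a joint passes its speed limit or range.

ROBOT

A 6-joint arm with a two-finger parallel gripper is mounted at the origin on the work surface. World frame = base frame: x ahead of the robot, y to its left, z up, the work surface at z = 0. Lengths are in mm, angles in rad, forces in N, time in s.
With the tool pointing down it reaches from about 350 to 875 mm from the base axis. Payload 4.2 kg.
Tool frame: the origin (TCP) lies at the very end of the fingers, on their centre line; the grasp point (between the pads) lies 19 mm behind it; z points along the fingers, y is the line along which they close (so a half turn about z gives the same grasp; the last joint's range is limited). The gripper opens to 85 mm and grips with 20 to 120 N. Pads are 22 mm wide; open, the fingers measure 114 mm over their backs; the gripper's body (76 mm by 85 mm) begins 54 mm behind the grasp point. The pads swing forward as they close: fully open they stand 13 mm farther back than shut.
Start: joints at [-1.028, 0.385, 0.008, 0, -1.194, -0.259], TCP at [175.02, -599.973, 231.312] pointing down, gripper open.
Joint ranges: [-3.14, 3.14], [-1.21, 2.06], [-1.07, 1.41], [-3.16, 2.05], [-2.99, -0.16], [-3.1, 3.1]. Speed limits (rad/s): [2.79, 2.79, 3.14, 3.14, 3.14, 3.14].

INTERFACE

Orientations are given as a unit quaternion [x, y, z, w].
In Python, from bench import read_state, get_image, get_calibration, job_done gives the robot as it stands.
- The arm moves only by the shell command python3 -m creep 'ROWS'. ROWS is a JSON object of lists of equal length, an entry for each row: "translation": the shift along the world's x, y, z in cm, a list of three; "delta_rot": the turn, a rotation vector about the world's x, y, z in degrees, a list of three; "hand": the finger opening in cm, from 0 to 8.54. A call has 1 to 8 rows; each row is the pose to reach, as a shift and turn from the pose commanded when the call began; what a row does not reach only later rows make up. A row lasts 1/8 s, in which the tool goes at most 62.5 mm and 10.7 degrees, less where a joint would pass 70% of its speed; a pose out of reach is approached as far as the arm can. A call with a gripper value outside its range is refused whole. The fingers move at their own pace and stop on an object; the grip force is fixed at half the most. Time passes only in rows, so rows that repeat a pose let the fingers close. It gives the time, the measured TCP pose, the force, the opening and the grip force at its end, in the units of the state.
- read_state(): the state, without advancing time (a new reading comes with each control period).
- get_image(name): name is "side" or "top" or "wrist"; returns (picture, depth): 480x640x3 uint8, red, green, blue; 480x640 float32, mm along the optical axis (not along the pixel's ray), 0 where there is no reading.
- get_calibration(name): a dict with "intrinsics" (3x3 intrinsics, pixels), "xyz" and "attitude" of the camera in the world. Camera axes: x right, y down, z forward; pixel columns grow to the right and rows downward; lengths in mm; the calibration is good to about 2 mm. A picture is of the moment at which its call begins: read the wrist's pose just before it. get_calibration takes no time and is no camera call; for the wrist camera it gives the pose at the moment of the call.
- job_done(): hands the job in; it is judged then, once.
The state is a dict: "clock": time; "joints": joint angles; "joint_vel": joint speeds; "joint_efforts": joint torques, N m; "position": TCP position; "ee_rot": TCP orientation; "contact_force": force on the tool from outside, world axes, zero at the start; "wrist_torque": the same for the moment, N m; "gripper_width": finger opening in mm; "grasp_force": force on a finger pad.
Only numpy, scipy, OpenCV 4.12 (cv2) and the standard library are available. Lean on these libraries where they do the work, as an engineer would, in place of code of your own. Each camera call takes 0.05 s, during which the arm holds its last target. There are 200 camera calls.

## Working session

There is one attempt and no reset: what is moved stays moved. The work goes in short steps, Python scripts to look and compute and a shell command to move; the robot and the scene stay as the last step left them, time stands still between calls to the robot, and variables do not carry over. Pictures are saved under pics/ and viewed, at most 10 in all, crops included, and the job is handed in when it is done.

```bash
mkdir -p pics; cat > h.py <<'E'
import numpy as np, cv2
from bench import *
from scipy.spatial.transform import Rotation as R
def cal(n):
    c=get_calibration(n); return np.array(c["intrinsics"]),np.array(c["xyz"]),c["attitude"]
def rot(a):
    a=np.array(a,float)
    return a if a.shape==(3,3) else R.from_quat(a).as_matrix()
def cloud(n,d):
    K,t,a=cal(n); v,u=np.mgrid[:480,:640]
    p=np.stack([(u-K[0,2])/K[0,0]*d,(v-K[1,2])/K[1,1]*d,d],-1)
    return p@rot(a).T+t
E
python3 - <<'E'
from h import *
im,d=get_image("top"); cv2.imwrite("pics/top.png",im[...,::-1]); np.save("top.npy",d)
im,d2=get_image("side"); cv2.imwrite("pics/side.png",im[...,::-1])
print(get_calibration("top"),read_state()); 
E
```

```text
{'intrinsics': array([[447.31186436,   0.        , 313.85920655],
       [  0.        , 447.31186436, 237.96773944],
       [  0.        ,   0.        ,   1.        ]]), 'xyz': array([ 244.62233934,   14.776485  , 1079.75697508]), 'attitude': array([-0.67445562,  0.73106556, -0.07406197,  0.07188591])} {'clock': 0.1, 'joints': array([-1.02837146e+00,  3.85447529e-01,  6.75155318e-03, -3.95435421e-04,
       -1.19398531e+00, -2.58630281e-01]), 'joint_vel': array([-0.00050098, -0.00197295,  0.00387267,  0.00092675, -0.00126848,
       -0.0007419 ]), 'joint_efforts': array([-2.71907411e-03, -3.93318486e+01,  1.88928598e+01,  4.19807330e+00,
       -2.65385526e-03, -1.66875420e-06]), 'position': array([ 174.87918366, -599.49414563,  230.35195247]), 'ee_rot': array([-1.41349334e-01,  9.89959314e-01,  9.39542071e-04, -1.98243586e-04]), 'contact_force': array([-0.45917653, -0.55952499, -0.03504846]), 'wrist_torque': array([-0.01052109, -0.00508528,  0.03161817]), 'grasp_force': 0.0, 'gripper_width': 85.11779508002469}
```

View pics/top.png

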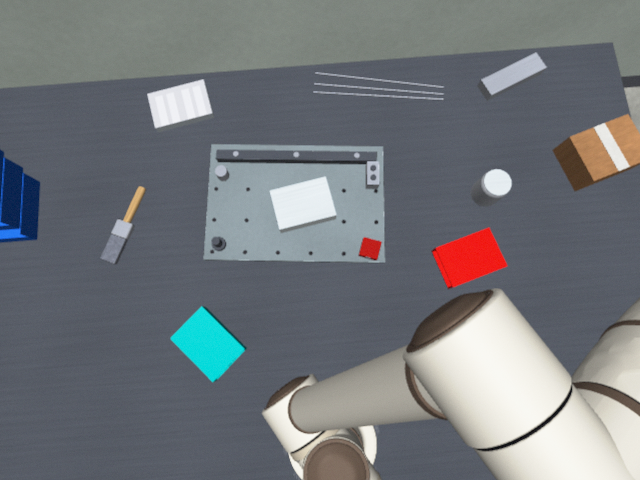

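The top view shows the plate with corners at about (212,145), (383,147), (385,262) and (205,259). The fence runs along the top, the stop block is at right (373,174) and the stud at left (221,172). The light section is at (303,203), the bolt at (218,243), the magnet at (370,248) and the tin at (496,184).

```bash
python3 - <<'E'
from h import *
d=np.load("top.npy"); P=cloud("top",d)
for n,(u,v) in dict(TL=(214,148),TR=(380,150),BR=(382,259),BL=(208,256),stop=(373,174),stud=(221,172),sec=(303,203),bolt=(218,243),mag=(370,248),tin=(496,184),brush=(122,225),red=(470,257),fenceL=(226,155),fenceR=(345,155),plate=(330,245)).items(): print(n,P[v,u].round(1))
im=cv2.imread("pics/top.png")
c=cv2.resize(im[135:275,195:395],(800,560),interpolation=cv2.INTER_CUBIC); cv2.imwrite("pics/crop.png",c)
E
```

```text
TL [723.8 238.    9.3]
TR [ 684.  -184.1    8.2]
BR [ 404.1 -158.3    6.2]
BL [444.6 261.5  11.8]
stop [ 606.4 -152.6   50.5]
stud [643.4 215.4  46.2]
sec [548.   21.9  48.7]
bolt [466.8 228.6  48.7]
mag [ 429.8 -129.2   27.3]
tin [ 544.8 -426.7   90.8]
brush [537.1 467.2  18.9]
red [ 387.2 -359.4   39.6]
fenceL [689.  202.6  40.2]
fenceR [666.8 -91.1  35.5]
plate [448.1 -35.4   9.8]
```

View pics/crop.png

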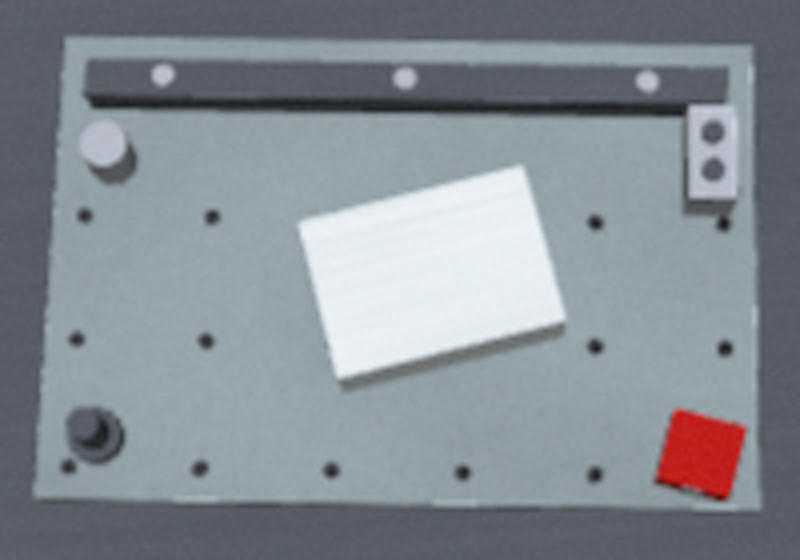

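View pics/side.png

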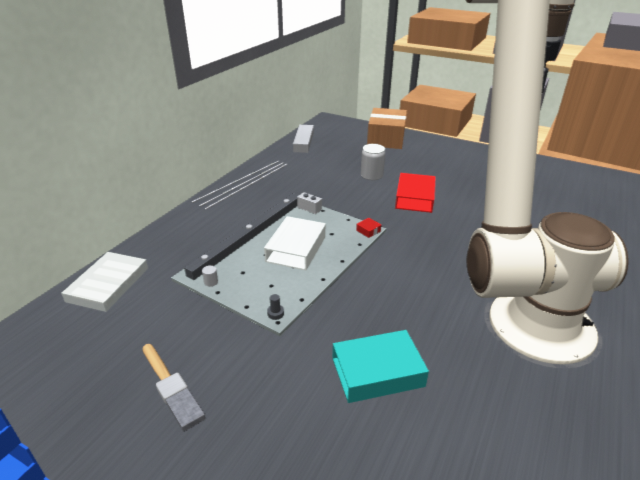

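The crop shows the section's top corners at (300,222), (523,166), (565,322) and (338,380). The stop's top is (687,104) to (735,199), and the fence's top near edge runs from (90,95) to (727,105). In the side view the section on the plate is the bare open-ended one, and the teal and red boxes are decoys.

```bash
cat >> h.py <<'E'
def px(n,u,v,z,c=None):
    K,t,a=c or cal(n); r=rot(a)@np.linalg.solve(K,[u,v,1.]); return t+r*(z-t[2])/r[2]
E
python3 - <<'E'
from h import *
def q(x,y,z): return px("top",195+(x+.5)/4-.5,135+(y+.5)/4-.5,z)[:2]
pl=np.array([q(*p,10) for p in [(66,38),(752,46),(760,509),(35,496)]])
se=np.array([q(*p,50) for p in [(300,222),(523,166),(565,322),(338,380)]])
st=np.array([q(*p,45) for p in [(688,104),(736,104),(735,199),(686,198)]])
fe=np.array([q(*p,35) for p in [(90,95),(728,105)]])
print(pl.round(1),se.round(1),st.round(1),fe.round(1),sep="\n")
for n,a in dict(pl=pl,se=se,st=st).items():
  print(n,a.mean(0),[np.linalg.norm(a[i]-a[(i+1)%4]).round(1) for i in range(4)])
f=lambda a,b:np.arctan2(*( (a-b)[::-1]*[-1,1]))
for a,b in [(pl[0],pl[1]),(pl[3],pl[2]),(fe[0],fe[1]),(se[0],se[1]),(se[3],se[2]),(st[3],st[0])]: 
  w=a-b; print(np.arctan2(-w[0],w[1]))
w=fe[0]-fe[1]; th=np.arctan2(-w[0],w[1]); X=np.array([np.cos(th),np.sin(th)]);Y=np.array([-X[1],X[0]])
o=pl.mean(0)
for n,a in dict(fe=fe,se=se,st=st).items(): print(n,((a-o)@np.c_[X,Y]).round(1).tolist())
print(X,Y)
E
```

```text
[[ 734.6  244.9]
 [ 693.2 -191.6]
 [ 396.1 -163.2]
 [ 439.4  273.3]]
[[586.3  99.6]
 [610.6 -37.2]
 [511.4 -53.7]
 [487.   83. ]]
[[ 644.  -141.6]
 [ 641.6 -170.9]
 [ 581.  -163.6]
 [ 584.  -134.1]]
[[ 684.1  225.9]
 [ 645.2 -167.7]]
pl [565.81300295  40.85767293] [np.float64(438.4), np.float64(298.4), np.float64(438.7), np.float64(296.6)]
se [548.83258388  22.94086421] [np.float64(138.9), np.float64(100.6), np.float64(138.9), np.float64(100.6)]
st [ 612.62643528 -152.5235013 ] [np.float64(29.4), np.float64(61.0), np.float64(29.7), np.float64(60.4)]
-0.09469326690076076
-0.09891582388507443
-0.09866702136309678
0.17631373766428482
0.1761617899251002
1.4465978024806323
fe [[99.5, 195.8], [99.5, -199.7]]
se [[14.6, 60.5], [52.3, -73.2], [-44.8, -99.5], [-82.5, 34.2]]
st [[95.8, -173.8], [96.2, -203.2], [35.2, -202.0], [35.3, -172.3]]
[ 0.99513636 -0.09850701] [0.09850701 0.99513636]
```

```bash
python3 -m creep '{"translation":[[3.5,6,0],[6,12,0],[8.5,18,0],[11,24,0],[13.5,30,0],[16,36,0],[18.5,42,0],[21,48,0]],"delta_rot":[[0,0,-3],[0,0,-6],[0,0,-9],[0,0,-12],[0,0,-15],[0,0,-18],[0,0,-21.9],[0,0,-21.9]],"hand":[8.5,8.5,8.5,8.5,8.5,8.5,8.5,8.5]}'
python3 -m creep '{"translation":[[3,5,0],[6.9,10,0],[6.9,14.7,0],[6.9,14.7,-5],[6.9,14.7,-10],[6.9,14.7,-14],[6.9,14.7,-14],[6.9,14.7,-14]],"delta_rot":[[0,0,0],[0,0,0],[0,0,0],[0,0,0],[0,0,0],[0,0,0],[0,0,0],[0,0,0]],"hand":[8.5,8.5,8.5,8.5,8.5,8.5,8.5,8.5]}'
python3 - <<'E'
from h import *
s=read_state(); print(s["joints"])
im,d=get_image("wrist"); cv2.imwrite("pics/w1.png",im[...,::-1])
E
```

```text
clock: 1.1
position: [375.8, -140.5, 231.4]
ee_rot: [0.049, 0.999, 0.0, 0.0]
contact_force: [1.3, -1.1, 0.5]
gripper_width: 84.5
grasp_force: 0.0
clock: 2.1
position: [445.8, 4.8, 92.5]
ee_rot: [0.049, 0.999, 0.0, 0.001]
contact_force: [0.1, 0.7, -0.3]
gripper_width: 85.3
grasp_force: 0.0
[ 3.77667128e-01  2.47575228e-01 -6.06889210e-01  8.01678408e-04
 -7.14286499e-01 -2.04690796e+00]
```

View pics/w1.png

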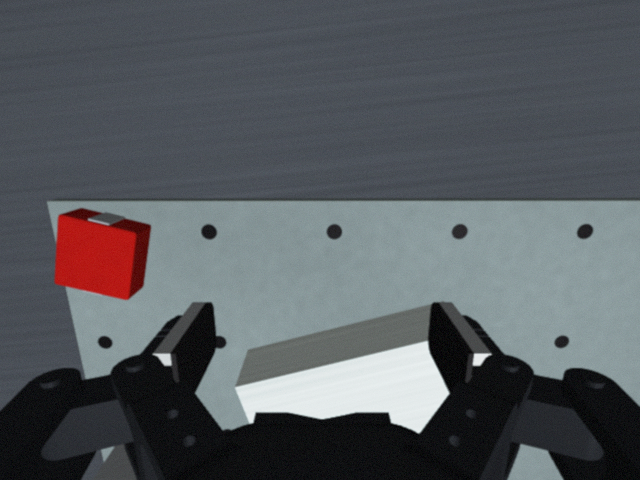

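The wrist view shows the fingers parallel to the plate's near edge (row 200) and the section's near-left corner at (430,305). The magnet at (100,250) is well clear.

```bash
python3 -m creep '{"translation":[[0.6,2.2,0],[0.6,2.2,-4],[0.6,2.2,-7.6],[0.6,2.2,-7.6]],"delta_rot":[[0,0,0],[0,0,0],[0,0,0],[0,0,0]],"hand":[8.5,8.5,8.5,8.5]}'
python3 - <<'E'
from h import *
im,d=get_image("side"); cv2.imwrite("pics/s2.png",cv2.resize(im[180:340,160:410,::-1],(800,512),interpolation=cv2.INTER_CUBIC))
E
```

```text
clock: 2.65
position: [450.2, 26.3, 15.0]
ee_rot: [0.049, 0.999, -0.001, -0.001]
contact_force: [0.4, 0.8, -0.2]
gripper_width: 85.0
grasp_force: 0.0
```

View pics/s2.png

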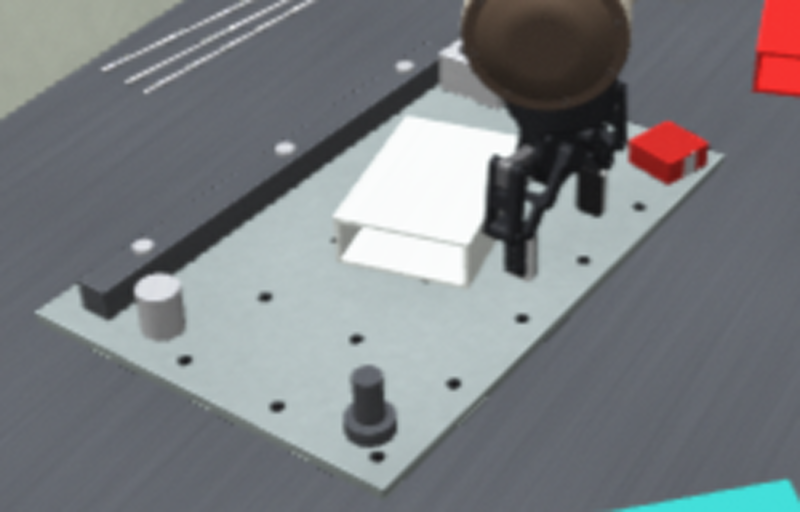

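The hand sits robot-side of the section, with both fingertips just above the plate at (520,270) and (590,210). I'm starting the push along fixture +x.

```bash
python3 -m creep '{"translation":[[1,-0.1,0],[2,-0.2,0],[3,-0.3,0],[4,-0.4,0],[5,-0.5,0],[6,-0.6,0],[7,-0.7,0],[8,-0.8,0]],"delta_rot":[[0,0,0],[0,0,0],[0,0,0],[0,0,0],[0,0,0],[0,0,0],[0,0,0],[0,0,0]],"hand":[8.5,8.5,8.5,8.5,8.5,8.5,8.5,8.5]}'
python3 - <<'E'
from h import *
im,d=get_image("side"); cv2.imwrite("pics/s3.png",cv2.resize(im[180:340,160:410,::-1],(800,512),interpolation=cv2.INTER_CUBIC))
E
```

```text
clock: 3.7
position: [528.6, 17.8, 15.1]
ee_rot: [0.05, 0.999, -0.001, -0.003]
contact_force: [-8.1, 1.7, 6.6]
gripper_width: 84.9
grasp_force: 4.1
```

View pics/s3.png

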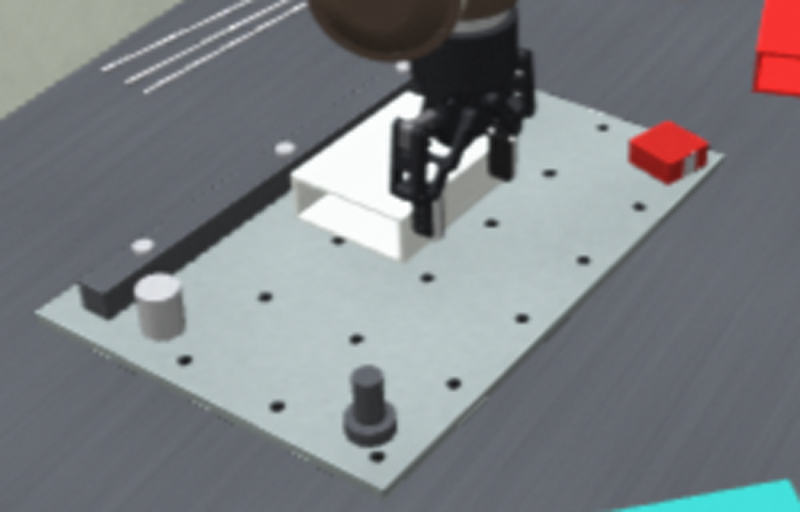

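The section has squared up to the two fingers, with its open end at (350,215) and the fence still a gap away. I'll advance 16 mm, then back off and lift.

```bash
python3 -m creep '{"translation":[[0.8,-0.08,0],[1.6,-0.16,0],[1.6,-0.16,0],[-0.4,0.04,0],[-2.4,0.24,0],[-2.4,0.24,4],[-2.4,0.24,10],[-2.4,0.24,10]],"delta_rot":[[0,0,0],[0,0,0],[0,0,0],[0,0,0],[0,0,0],[0,0,0],[0,0,0],[0,0,0]],"hand":[8.5,8.5,8.5,8.5,8.5,8.5,8.5,8.5]}'
python3 - <<'E'
from h import *
im,d=get_image("top"); cv2.imwrite("pics/t4.png",cv2.resize(im[135:275,195:395,::-1],(800,560),interpolation=cv2.INTER_CUBIC))
E
```

```text
clock: 4.75
position: [511.3, 22.2, 120.7]
ee_rot: [0.049, 0.999, 0.002, 0.007]
contact_force: [0.3, -0.0, -0.9]
gripper_width: 84.9
grasp_force: 0.0
```

View pics/t4.png

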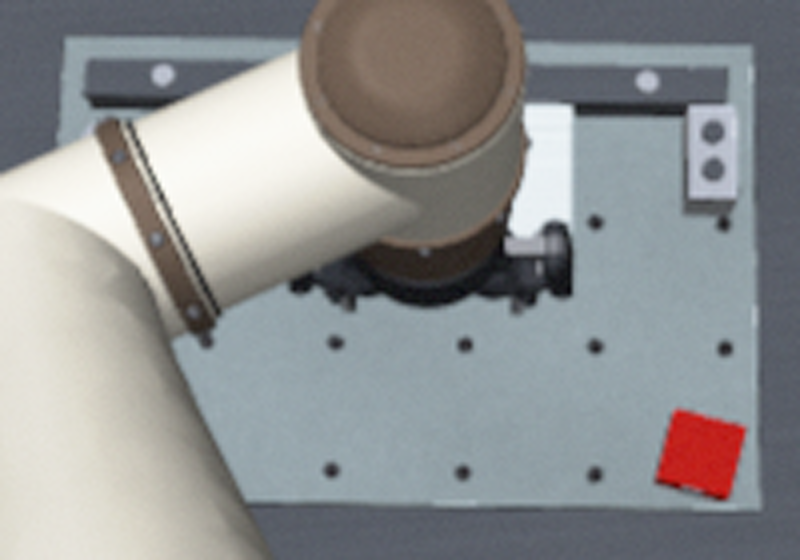

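The section is square to the fence, with its far-right top corner at (573,105) and the stop's inner face at x=687. The arm hides the rest.

```bash
cat >> h.py <<'E'
O=np.array([565.8,40.9]);FX=np.array([.99514,-.09851]);FY=np.array([.09851,.99514])
def fix(p): d=np.array(p)[:2]-O; return np.array([d@FX,d@FY]).round(1)
def wor(x,y): return (O+x*FX+y*FY).round(1)
def crop(x,y,z): return fix(px("top",195+(x+.5)/4-.5,135+(y+.5)/4-.5,z))
E
python3 - <<'E'
from h import *
print(crop(573,104,50),crop(573,237,50),crop(520,103,50)); print(fix(read_state()["position"]))
print(wor(42,110),wor(42,-20), read_state()["joints"])
E
```

```text
[  92.6 -103.2] [   8.  -103.9] [ 92.7 -70.9]
[-54.5 -24.7]
[618.4 146.2] [605.6  16.9] [ 3.61764692e-01  3.04295706e-01 -4.34082343e-01  5.08356802e-04
 -8.23843678e-01 -2.03111444e+00]
```

```bash
python3 -m creep '{"translation":[[1.5,1.5,1],[3,3,1],[4.5,4.5,1],[6,6,1],[8,8,1],[10.3,8.6,1],[10.3,8.6,1],[10.3,8.6,1]],"delta_rot":[[0,0,10],[0,0,20],[0,0,30],[0,0,40],[0,0,50],[0,0,60],[0,0,70],[0,0,80]],"hand":[5,5,5,5,5,5,5,5]}'
python3 -m creep '{"translation":[[0,0,0],[0,0,0],[0,0,0]],"delta_rot":[[0,0,10],[0,0,10],[0,0,10]],"hand":[5,5,5]}'
python3 - <<'E'
from h import *
s=read_state();print(fix(s["position"]),s["position"],s["joints"], R.from_quat(s["ee_rot"]).as_matrix()[:,1])
E
```

```text
clock: 5.8
position: [609.6, 106.9, 123.1]
ee_rot: [-0.606, 0.795, 0.0, -0.001]
contact_force: [-0.2, -0.8, 0.0]
gripper_width: 49.8
grasp_force: 0.0
clock: 6.18
position: [609.5, 106.8, 124.4]
ee_rot: [-0.67, 0.742, 0.0, -0.0]
contact_force: [0.0, 0.8, 0.3]
gripper_width: 49.8
grasp_force: 0.0
[37.  69.9] [609.51089386 106.79561125 124.42896238] [ 4.34624377e-01  4.65420983e-01 -1.49324857e-01 -8.23884324e-05
 -9.57003993e-01 -5.35638398e-01] [-9.94897249e-01  1.00889709e-01  8.54314202e-04]
```

```bash
python3 -m creep '{"translation":[[0.5,0,0],[0.5,0,-5],[0.5,0,-10.3],[0.5,0,-10.3]],"delta_rot":[[0,0,0],[0,0,0],[0,0,0],[0,0,0]],"hand":[5,5,5,5]}'
python3 -m creep '{"translation":[[-0.1,-1,0],[-0.2,-2,0],[-0.3,-3,0],[-0.4,-4,0],[-0.5,-5,0],[-0.6,-6,0],[-0.7,-7,0],[-0.8,-8,0]],"delta_rot":[[0,0,0],[0,0,0],[0,0,0],[0,0,0],[0,0,0],[0,0,0],[0,0,0],[0,0,0]],"hand":[5,5,5,5,5,5,5,5]}'
python3 - <<'E'
from h import *
print(fix(read_state()["position"]))
im,d=get_image("side"); cv2.imwrite("pics/s5.png",cv2.resize(im[180:340,160:410,::-1],(800,512),interpolation=cv2.INTER_CUBIC))
E
```

```text
clock: 6.68
position: [611.7, 105.6, 18.1]
ee_rot: [-0.671, 0.742, 0.002, -0.005]
contact_force: [0.0, 0.6, 0.9]
gripper_width: 50.0
grasp_force: 0.0
clock: 7.68
position: [609.1, 27.8, 24.9]
ee_rot: [-0.672, 0.741, -0.001, 0.003]
contact_force: [0.9, 6.5, 4.3]
gripper_width: 49.8
grasp_force: 3.1
[44.4 -8.8]
```

View pics/s5.png

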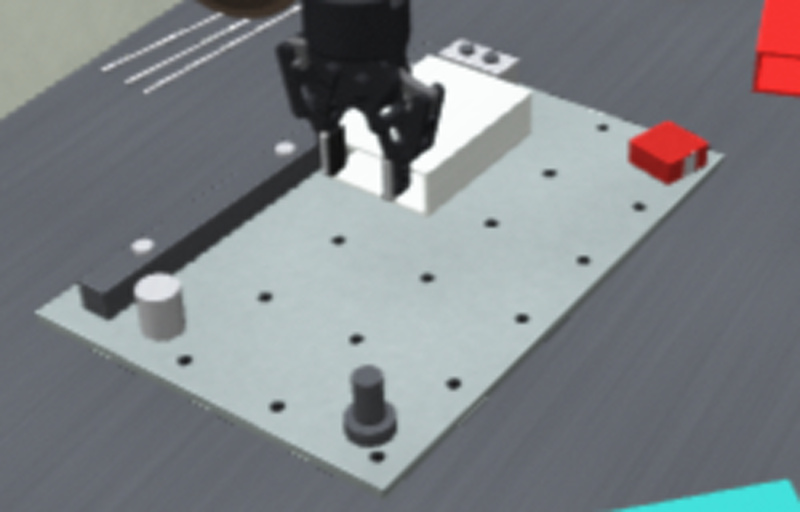

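The section slides squarely toward the stop with the fingers on its open end, near face at (430,190), and the stop is just ahead at (480,55). I'll creep on and watch the force.

```bash
python3 -m creep '{"translation":[[-0.04,-0.4,0],[-0.08,-0.8,0],[-0.08,-0.8,0]],"delta_rot":[[0,0,0],[0,0,0],[0,0,0]],"hand":[5,5,5]}'
python3 -m creep '{"translation":[[-0.03,-0.3,0],[-0.05,-0.5,0],[-0.05,-0.5,0]],"delta_rot":[[0,0,0],[0,0,0],[0,0,0]],"hand":[5,5,5]}'
```

```text
clock: 8.1
position: [608.1, 19.7, 24.5]
ee_rot: [-0.672, 0.741, -0.001, 0.003]
contact_force: [0.8, 4.4, 3.4]
gripper_width: 50.1
grasp_force: 2.4
clock: 8.48
position: [607.6, 15.1, 24.4]
ee_rot: [-0.672, 0.741, -0.001, 0.003]
contact_force: [1.2, 5.4, 5.8]
gripper_width: 50.4
grasp_force: 3.1
```

```bash
python3 -m creep '{"translation":[[-0.02,-0.2,0],[-0.02,-0.2,0]],"delta_rot":[[0,0,0],[0,0,0]],"hand":[5,5]}'
python3 -m creep '{"translation":[[-0.02,-0.2,0],[-0.02,-0.2,0]],"delta_rot":[[0,0,0],[0,0,0]],"hand":[5,5]}'
```

```text
clock: 8.72
position: [607.5, 13.4, 24.4]
ee_rot: [-0.672, 0.741, -0.001, 0.003]
contact_force: [0.8, 8.3, 6.0]
gripper_width: 50.0
grasp_force: 3.7
clock: 8.98
position: [607.6, 13.3, 24.5]
ee_rot: [-0.672, 0.741, -0.001, 0.004]
contact_force: [-0.5, 13.8, 5.8]
gripper_width: 49.8
grasp_force: 7.1
```

It is butted, since the position stopped while the force rose. Now I retreat, turn back and press it to the fence.

```bash
python3 -m creep '{"translation":[[0.15,1.5,0],[0.3,3,0],[0.3,3,5],[0.3,3,10],[-2,1,10],[-5,-2,10],[-8,-5,10],[-9.5,-6.9,10]],"delta_rot":[[0,0,0],[0,0,0],[0,0,0],[0,0,-8],[0,0,-18],[0,0,-28],[0,0,-38],[0,0,-48]],"hand":[5,5,5,8.5,8.5,8.5,8.5,8.5]}'
python3 -m creep '{"translation":[[0,0,0],[0,0,0],[0,0,0],[0,0,0],[0,0,0],[0,0,0]],"delta_rot":[[0,0,-10],[0,0,-20],[0,0,-30],[0,0,-42],[0,0,-42],[0,0,-42]],"hand":[8.5,8.5,8.5,8.5,8.5,8.5]}'
python3 - <<'E'
from h import *
s=read_state();print(fix(s["position"]),s["position"], R.from_quat(s["ee_rot"]).as_matrix()[:,1])
im,d=get_image("top"); cv2.imwrite("pics/t6.png",cv2.resize(im[135:275,195:395,::-1],(800,560),interpolation=cv2.INTER_CUBIC))
E
```

```text
clock: 9.98
position: [507.5, -60.4, 121.9]
ee_rot: [-0.309, 0.951, 0.0, -0.001]
contact_force: [0.1, -0.2, -0.8]
gripper_width: 84.9
grasp_force: 0.0
clock: 10.72
position: [509.6, -59.1, 122.0]
ee_rot: [0.048, 0.999, -0.0, -0.0]
contact_force: [0.3, -0.2, -0.2]
gripper_width: 85.1
grasp_force: 0.0
[ -46.1 -105.1] [509.62077244 -59.14191503 122.04897722] [ 9.60005760e-02  9.95381219e-01 -3.43347062e-04]
```

View pics/t6.png

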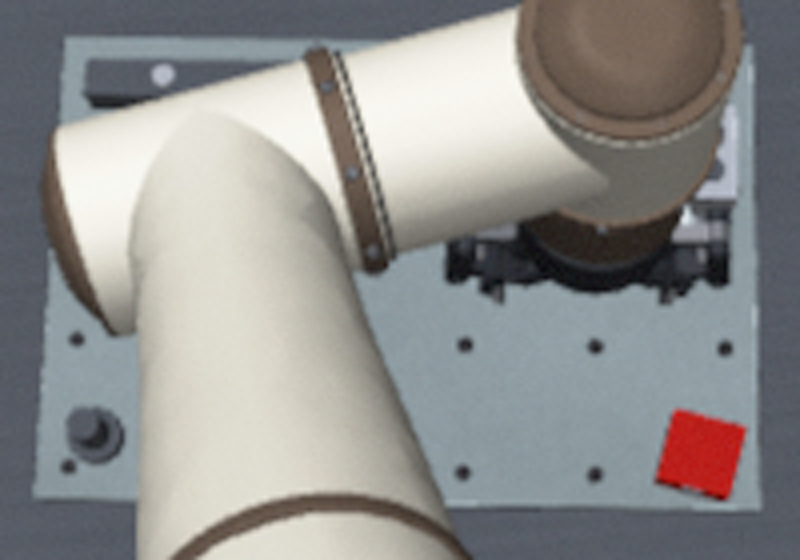

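The arm hides the section, but the hand is just robot-side of it, aligned to the fence, with magnet (700,455) and bolt (95,433) untouched. Down, then push.

```bash
python3 -m creep '{"translation":[[0,0,-5],[0,0,-10.4],[0,0,-10.4],[0.8,-0.08,-10.4],[1.6,-0.16,-10.4],[2.4,-0.24,-10.4],[2.8,-0.28,-10.4],[2.8,-0.28,-10.4]],"delta_rot":[[0,0,0],[0,0,0],[0,0,0],[0,0,0],[0,0,0],[0,0,0],[0,0,0],[0,0,0]],"hand":[8.5,8.5,8.5,8.5,8.5,8.5,8.5,8.5]}'
python3 -m creep '{"translation":[[0.2,-0.02,0],[0.4,-0.04,0],[0.4,-0.04,0]],"delta_rot":[[0,0,0],[0,0,0],[0,0,0]],"hand":[8.5,8.5,8.5]}'
```

```text
clock: 11.78
position: [538.3, -61.9, 18.6]
ee_rot: [0.049, 0.999, 0.0, 0.0]
contact_force: [-0.6, 0.2, -0.6]
gripper_width: 85.1
grasp_force: 0.0
clock: 12.15
position: [539.8, -62.4, 18.0]
ee_rot: [0.049, 0.999, -0.0, -0.002]
contact_force: [-4.7, 1.3, 3.3]
gripper_width: 85.0
grasp_force: 2.4
```

```bash
python3 -m creep '{"translation":[[0.2,-0.02,0],[0.4,-0.04,0],[0.4,-0.04,0]],"delta_rot":[[0,0,0],[0,0,0],[0,0,0]],"hand":[8.5,8.5,8.5]}'
python3 -m creep '{"translation":[[0.2,-0.02,0],[0.2,-0.02,0],[0.2,-0.02,0]],"delta_rot":[[0,0,0],[0,0,0],[0,0,0]],"hand":[8.5,8.5,8.5]}'
```

```text
clock: 12.52
position: [539.8, -62.7, 17.5]
ee_rot: [0.049, 0.999, -0.001, -0.006]
contact_force: [-12.1, 4.6, 8.7]
gripper_width: 84.8
grasp_force: 6.4
clock: 12.9
position: [546.4, -63.0, 17.6]
ee_rot: [0.049, 0.999, -0.0, -0.002]
contact_force: [-3.0, 1.2, -2.6]
gripper_width: 84.8
grasp_force: 1.7
```

```bash
python3 -m creep '{"translation":[[0.2,-0.02,0],[0.2,-0.02,0],[0.2,-0.02,0]],"delta_rot":[[0,0,0],[0,0,0],[0,0,0]],"hand":[8.5,8.5,8.5]}'
python3 -m creep '{"translation":[[0.2,-0.02,0],[0.2,-0.02,0],[0.2,-0.02,0]],"delta_rot":[[0,0,0],[0,0,0],[0,0,0]],"hand":[8.5,8.5,8.5]}'
```

```text
clock: 13.28
position: [546.4, -63.2, 17.5]
ee_rot: [0.049, 0.999, -0.0, -0.004]
contact_force: [-9.0, 3.6, 3.7]
gripper_width: 85.3
grasp_force: 4.5
clock: 13.65
position: [546.3, -63.3, 17.5]
ee_rot: [0.049, 0.999, -0.0, -0.006]
contact_force: [-13.8, 4.8, 8.4]
gripper_width: 84.9
grasp_force: 6.9
```

```bash
python3 -m creep '{"translation":[[0.2,-0.02,0],[0.4,-0.04,0],[0.4,-0.04,0]],"delta_rot":[[0,0,0],[0,0,0],[0,0,0]],"hand":[8.5,8.5,8.5]}'
python3 -m creep '{"translation":[[-1,0.1,0],[-3,0.3,0],[-3,0.3,5],[-3,0.3,10],[-5,3,10],[-8,9,14],[-11,15,14],[-14,20,14]],"delta_rot":[[0,0,0],[0,0,0],[0,0,0],[0,0,0],[0,0,10],[0,0,20],[0,0,30],[0,0,40]],"hand":[8.5,8.5,8.5,8.5,5,5,5,5]}'
```

```text
clock: 14.02
position: [546.1, -63.4, 17.5]
ee_rot: [0.049, 0.999, -0.001, -0.01]
contact_force: [-22.7, 9.9, 16.4]
gripper_width: 84.8
grasp_force: 11.5
clock: 15.02
position: [424.4, 126.8, 159.8]
ee_rot: [-0.298, 0.955, 0.001, 0.004]
contact_force: [1.4, 1.2, -0.6]
gripper_width: 49.8
grasp_force: 0.0
```

```bash
python3 -m creep '{"translation":[[4,-1,0],[8,-3,0],[12,-5,0],[16,-7,0],[18.5,-7.6,0],[18.5,-7.6,0],[18.5,-7.6,0],[18.5,-7.6,0]],"delta_rot":[[0,0,10],[0,0,20],[0,0,30],[0,0,40],[0,0,50],[0,0,50],[0,0,50],[0,0,50]],"hand":[5,5,5,5,5,5,5,5]}'
python3 - <<'E'
from h import *
s=read_state();print(fix(s["position"]),s["position"], R.from_quat(s["ee_rot"]).as_matrix()[:,1])
E
```

```text
clock: 16.02
position: [607.5, 48.5, 158.4]
ee_rot: [-0.671, 0.741, -0.0, 0.0]
contact_force: [0.9, -0.2, -0.5]
gripper_width: 50.3
grasp_force: 0.0
[40.8 11.7] [607.52512789  48.48437012 158.42729849] [-9.95138374e-01  9.84836924e-02 -7.61004796e-04]
```

```bash
python3 -m creep '{"translation":[[0.4,0,-5],[0.4,0,-10],[0.4,0,-13.8],[0.4,0,-13.8],[0.3,-1,-13.8],[0.2,-2,-13.8],[0.1,-3,-13.8],[0.1,-3,-13.8]],"delta_rot":[[0,0,0],[0,0,0],[0,0,0],[0,0,0],[0,0,0],[0,0,0],[0,0,0],[0,0,0]],"hand":[5,5,5,5,5,5,5,5]}'
python3 -m creep '{"translation":[[-0.02,-0.2,0],[-0.04,-0.4,0],[-0.04,-0.4,0]],"delta_rot":[[0,0,0],[0,0,0],[0,0,0]],"hand":[5,5,5]}'
```

```text
clock: 17.02
position: [609.1, 17.1, 20.8]
ee_rot: [-0.671, 0.742, -0.0, 0.001]
contact_force: [-0.2, -0.2, 0.4]
gripper_width: 50.0
grasp_force: 0.0
clock: 17.4
position: [608.5, 14.1, 19.9]
ee_rot: [-0.671, 0.741, 0.0, -0.0]
contact_force: [-0.2, -0.5, 0.5]
gripper_width: 49.9
grasp_force: 0.0
```

```bash
python3 -m creep '{"translation":[[-0.02,-0.2,0],[-0.04,-0.4,0],[-0.04,-0.4,0]],"delta_rot":[[0,0,0],[0,0,0],[0,0,0]],"hand":[5,5,5]}'
python3 -m creep '{"translation":[[-0.02,-0.2,0],[-0.04,-0.4,0],[-0.04,-0.4,0]],"delta_rot":[[0,0,0],[0,0,0],[0,0,0]],"hand":[5,5,5]}'
```

```text
clock: 17.77
position: [608.6, 13.2, 20.0]
ee_rot: [-0.672, 0.741, 0.001, 0.002]
contact_force: [-1.4, 11.1, 0.7]
gripper_width: 49.9
grasp_force: 5.6
clock: 18.15
position: [608.7, 12.8, 20.3]
ee_rot: [-0.672, 0.741, 0.001, 0.004]
contact_force: [-3.8, 24.6, 1.9]
gripper_width: 49.9
grasp_force: 12.2
```

```bash
python3 -m creep '{"translation":[[0.15,1.5,0],[0.3,3,0],[0.3,3,5],[0.3,3,11],[0.3,3,17],[-5,3,21],[-11,1,21],[-15,-4,21]],"delta_rot":[[0,0,0],[0,0,0],[0,0,0],[0,0,0],[0,0,0],[0,0,0],[0,0,0],[0,0,0]],"hand":[5,5,5,5,5,5,5,5]}'
python3 -m creep '{"translation":[[-1,-6,0],[-2,-12,0],[-3,-18,0],[-4,-24,0],[-6,-30,0],[-9,-36,0],[-13,-42,0],[-17,-47,0]],"delta_rot":[[0,0,0],[0,0,0],[0,0,0],[0,0,0],[0,0,0],[0,0,0],[0,0,0],[0,0,0]],"hand":[5,5,5,5,5,5,5,5]}'
python3 -m creep '{"translation":[[-2,-4,0],[-4,-8,0],[-6,-12,0],[-6,-12,0]],"delta_rot":[[0,0,0],[0,0,0],[0,0,0],[0,0,0]],"hand":[5,5,5,5]}'
python3 - <<'E'
from h import *
im,d=get_image("top"); np.save("t7.npy",d); cv2.imwrite("pics/t7.png",cv2.resize(im[135:275,195:395,::-1],(800,560),interpolation=cv2.INTER_CUBIC))
E
```

```text
clock: 19.15
position: [458.9, -30.4, 230.7]
ee_rot: [-0.672, 0.74, -0.0, 0.001]
contact_force: [1.1, -0.9, -0.2]
gripper_width: 50.2
grasp_force: 0.0
clock: 20.15
position: [299.3, -489.2, 229.8]
ee_rot: [-0.671, 0.741, 0.0, -0.0]
contact_force: [0.5, 0.1, 0.4]
gripper_width: 50.0
grasp_force: 0.0
clock: 20.65
position: [238.7, -609.3, 228.5]
ee_rot: [-0.67, 0.743, 0.001, -0.0]
contact_force: [0.3, 0.6, -1.0]
gripper_width: 50.2
grasp_force: 0.0
```

View pics/t7.png

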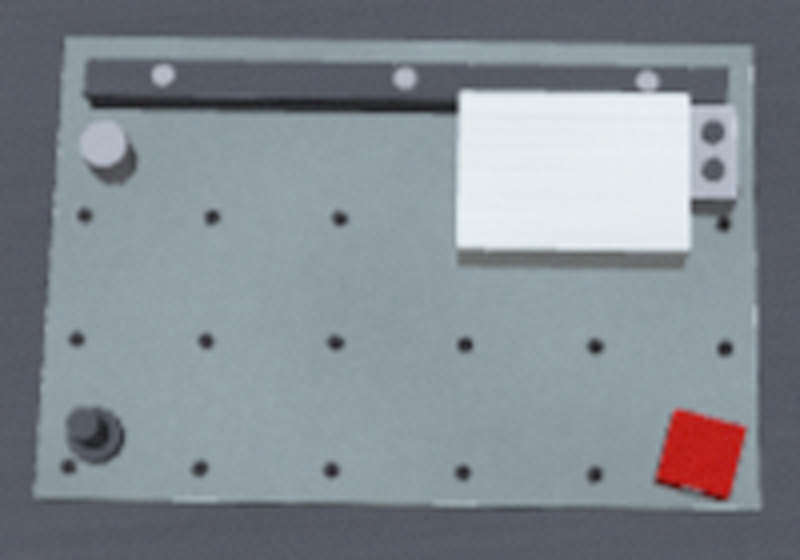

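The section sits against the stop at its right edge (690,93)–(690,250) and overhangs the fence line in perspective, with its left edge at x=458. Bolt and magnet haven't moved. I'll check the numbers before handing in.

```bash
python3 - <<'E'
from h import *
c=[crop(*p,50) for p in [(459,90),(690,93),(690,250),(458,248)]]; print(c,np.mean(c,0))
print("edge slopes",(c[0]-c[1])[0]/(c[0]-c[1])[1],(c[3]-c[2])[0]/(c[3]-c[2])[1])
E
```

```text
[array([100.5, -33.5]), array([ 100.9, -174.6]), array([   1., -174.]), array([ -0.1, -35. ])] [  50.575 -104.275]
edge slopes -0.002834868887314002 -0.007913669064748202
```

```bash
python3 -c "from bench import *; print(job_done())"
```

```text
the job is handed in; nothing more can be done
None
```

The section is pushed flush to the fence and butted against the square stop block, within about 1 mm of home by the last top view; the bolt and magnet show no movement, the arm never came near the tin or brush (not re-checked), the arm is clear, and the job is handed in.

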